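# Slide the pressing bar past the bench post into its bay

### The arm

A 6-joint arm with a two-finger parallel gripper is mounted at the origin on the work surface. World frame = base frame: x ahead of the robot, y to its left, z up, the work surface at z = 0. Lengths are in m, angles in degrees, forces in N, time in s.
With the tool pointing down it reaches from about 0.4 to 0.825 m from the base axis. Payload 7 kg.
Tool frame: the origin (TCP) lies on the centre line of the jaws, within the pads' length; the fingertips stand 14 mm ahead of it and the grasp point (between the pads) lies 5 mm behind it; z points along the fingers, x is the direction in which the jaws open and shut, and the axes are right-handed (so a half turn about z gives the same grasp; the last joint's range is limited). The gripper opens to 88 mm and grips with 3 to 60 N. Pads are 19 mm wide; open, the fingers measure 130 mm over their backs; the gripper's body (78 mm by 193 mm) begins 47 mm behind the grasp point.
Start: joints at [91.049, 20.546, 0.682, 0, -70.136, -16.507], TCP at [0.18, 0.651, 0.241] pointing down, gripper open.
Joint ranges: [-176.03, 176.03], [-82.01, 121.73], [-58.28, 71.71], [-173.87, 95.51], [-174.79, -0.11], [-173.66, 173.66]. Speed limits (degrees/s): [136.94, 136.94, 172.46, 180, 180, 180].

### API

Orientations are given as [roll, pitch, yaw] about the fixed x, y, z axes, in that order (R = Rz(yaw) Ry(pitch) Rx(roll)).
In Python, from plant import * gives the robot as it stands.
- The arm moves only by the shell command python3 -m handwheel 'ROWS' [OPENING]. ROWS is JSON, a list of rows, each a list of 2 entries, a list of its own where there are three numbers: the shift along the tool's x, y, z each as a share of 0.2 m, from -1 to 1, then the turn, a rotation vector about the tool's x, y, z each as a share of 360 degrees, from -1 to 1. In form: [[[tx, ty, tz], [ax, ay, az]], ...]. A call has 1 to 5 rows; each row is the pose to reach, as a shift and turn from the pose commanded when the call began, along the tool's axes at that moment, turning the shorter way round; what a row does not reach only later rows make up. A row lasts 1/12 s, in which the tool goes at most 41.7 mm and 7.16 degrees, less where a joint would pass 70% of its speed; a pose out of reach is approached as far as the arm can. A call with a number of a shift or a turn outside -1 to 1 is refused whole. A call with a gripper value outside its range is refused whole. OPENING is the closure, from -1 (fully open) to 1 (shut), set as the call begins (- or left out, the last holds). The fingers move at their own pace and stop on an object; the grip force is fixed at half the most. Time passes only in rows, so rows that repeat a pose let the fingers close. It gives the time, the measured TCP pose, the force and the opening at its end, in the units of the state.
- get_obs(): the state, without advancing time (a new reading comes with each control period).
- snapshot(name): name is "side" or "top"; returns a dict with "color" (480x640x3 uint8, red, green, blue), "z_map" (480x640 float32, m along the optical axis (not along the pixel's ray), 0 where there is no reading), "intrinsics" (3x3 intrinsics, pixels), "rvec" (rotation vector, rad) and "tvec" (3), from world to camera coordinates, as OpenCV has them. Camera axes: x right, y down, z forward; pixel columns grow to the right and rows downward; lengths in m; the calibration is good to about 2 mm. A picture is of the moment at which its call begins.
- close_job(): hands the job in, once; it reports no verdict.
The state is a dict: "clock": time; "joint_pos": joint angles; "qvel": joint speeds; "tau": joint torques, N m; "tool_pos": TCP position; "orientation": TCP orientation; "force": force on the tool from outside, world axes, zero at the start; "moment": the same for the moment, N m; "opening": finger opening in m.
Only numpy, scipy, OpenCV 4.12 (cv2) and the standard library are available. Lean on these libraries where they do the work, as an engineer would, in place of code of your own. Each camera call takes 0.05 s, during which the arm holds its last target. There are 200 camera calls.

### The job

Put the aluminium pressing bar away in the white three-sided bay by pushing it along the table with the fingers, never pinching or lifting it: angle it so that its green end goes in first, behind the yellow post, then push the black end round until the bar lies in the bay with its whole length flat against the back wall. Leave the other things on the table where they are, and finish clear of everything.

Things in the scene. Friction and masses are not known exactly. Their poses are not given: they have to be found in the camera images.
- bar: pressing bar: loose aluminium bar lying on the table, 240 mm long (its y), 30 mm wide (its x), 30 mm high, 0.25 to 0.5 kg, with 26 mm green cap on its -y end, black cap on its +y end. Origin: centre of the underside. At yaw 0 it lies crosswise before the robot, green end to the robot's right, -x face towards the robot. A push of some 1 to 5 N slides it
- bar_near_face: the long upright face of the bar on its own -x side (towards the robot), part of the bar; same origin and axes as bar, the face lies 15 mm from the origin along -x
- bar_far_face: the long upright face of the bar on its own +x side (away from the robot), part of the bar; same origin and axes as bar, the face lies 15 mm from the origin along +x. Fingers pressing both long faces at once count as pinching
- green_end (a point): centre of the bar's green end face, 120 mm from the bar's origin along its -y, 15 mm above its underside
- black_end (a point): centre of the bar's black end face, 120 mm from the bar's origin along its +y, 15 mm above its underside
- bay: fixed white frame of three walls, 12 mm thick, 32 mm high, open towards the robot (its -x); blue painted table inside. Inside: 310 mm (y) by 50 mm deep (x). Origin: centre of this inside at table level: back wall's inner face at x=+25 mm, mouth at x=-25, side walls' inner faces at y=+155 and -155. The bar lying against the back wall has its middle line at x=+10
- post: fixed upright yellow rod, 24 mm in diameter, 50 mm high, black band, about 30 mm before the bay's mouth, right of its middle. Origin: centre of its foot; axes parallel to the bay's. The bar is too long to pass straight between it and the bay's left (+y) wall: it goes in at an angle (some 20 degrees), green end first, through the opening left of the post
- weight: bystander: brass weight, 52 mm across, 56 mm high, standing to the right of the bar; origin under its centre
- jar: bystander: small glass jar, 54 mm across, 75 mm high, standing left of the bay; origin under its centre
- beaker: bystander: open glass beaker, 72 mm across the rim, 85 mm high, on the right; origin under its centre
- brush: bystander: wooden brush 170 mm long lying on the right; origin on the table under its middle
- folder: bystander: flat white folding tool 150 x 24 x 6 mm lying on the left near the robot; origin under its centre
- block: bystander: wooden sanding block 70 x 45 x 35 mm on the right; origin under its centre
There are look-alikes about, which are no part of the job. There is more than one size of the bar; the job needs the largest.

How it is judged (in metres and radians):
On the way:
1. the green end has gone in behind the post while the black end is still outside the bay (x of green_end in the frame of post above 0.015 m and y of green_end in the frame of post below 0 m and x of black_end in the frame of bay below -0.03 m), for 0.1 s.
At the end, for the whole second after the job is handed in: The bar lies flat on the table inside the bay, both ends within 10 mm of lying against the back wall, and is at rest (x of green_end in the frame of bay between 0 and 0.02 m and x of black_end in the frame of bay between 0 and 0.02 m and y of green_end in the frame of bay above -0.158 m and y of black_end in the frame of bay below 0.158 m and height (world z) of bar below 0.005 m and angle between bar's own z axis and vertical below 0.05 rad and linear speed of bar below 0.01 m/s); the robot touches nothing.
It fails at once if the bar is lifted off the table (more than 12 mm) or tipped (height (world z) of bar above 0.012 m or angle between bar's own z axis and vertical above 0.12 rad).
It fails at once if the bar is pinched: fingers press both its long faces at once (contact force between the fingers and bar_near_face above 1.5 N and contact force between the fingers and bar_far_face above 1.5 N).
It fails at once if another thing on the table is shifted by more than 20 mm (distance of any of weight, jar, beaker, brush, folder, block from where it was at the start of the episode above 0.02 m).
It also fails if it takes over 72 s, if anything falls off the work surface, if the arm or the gripper's body presses on something with over 40 N, if the wrist force passes 120 N, or if a joint passes its speed limit or range.

## Working session

There is one attempt and no reset: what is moved stays moved. The work goes in short steps, Python scripts to look and compute and a shell command to move; the robot and the scene stay as the last step left them, time stands still between calls to the robot, and variables do not carry over. Pictures are saved under pics/ and viewed, about 8 in all and at most 12, crops included, and the job is handed in when it is done.

```bash
mkdir -p pics; python3 - <<'E'
from plant import *
import cv2,pickle
o=get_obs();print(o)
for n in("top","side"):
    s=snapshot(n);pickle.dump(s,open(n+'.pkl','wb'));cv2.imwrite(f'pics/{n}0.png',s['color'][:,:,::-1]);print(s['intrinsics'],s['rvec'],s['tvec'])
E
```

```text
{'clock': 0.0, 'joint_pos': array([ 9.10492333e+01,  2.05908168e+01,  6.33778702e-01, -2.05031048e-02,
       -7.01356416e+01, -1.65067460e+01]), 'qvel': array([-0.01191153, -0.0565354 , -0.00718913, -0.00583544, -0.04664147,
        0.0124817 ]), 'tau': array([-1.14841820e-03, -5.82716668e+01,  2.93054169e+01,  6.99726954e+00,
        7.10991313e-03, -1.54116447e-04]), 'tool_pos': array([0.17980278, 0.65012714, 0.23962848]), 'orientation': array([-1.79992144e+02, -9.43368154e-02, -1.05464502e+02]), 'force': array([-0.45434789,  0.0151705 , -0.22977522]), 'moment': array([-0.00370218, -0.00574299,  0.01318463]), 'opening': 0.08730493663283095}
[[604.93271515   0.         311.6833796 ]
 [  0.         604.93271515 237.30211384]
 [  0.           0.           1.        ]] [ 2.10010171 -2.1607768   0.19990991] [0.00376176 0.48580505 1.49146564]
[[506.68682992   0.         321.02753605]
 [  0.         506.68682992 231.27670706]
 [  0.           0.           1.        ]] [ 2.04984084 -0.44119516  0.27356146] [-0.40682658  0.14747055  0.97507746]
```

View pics/top0.png

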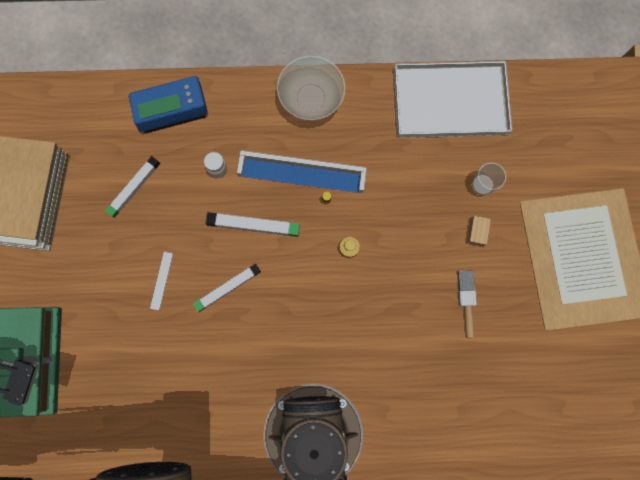

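View pics/side0.png

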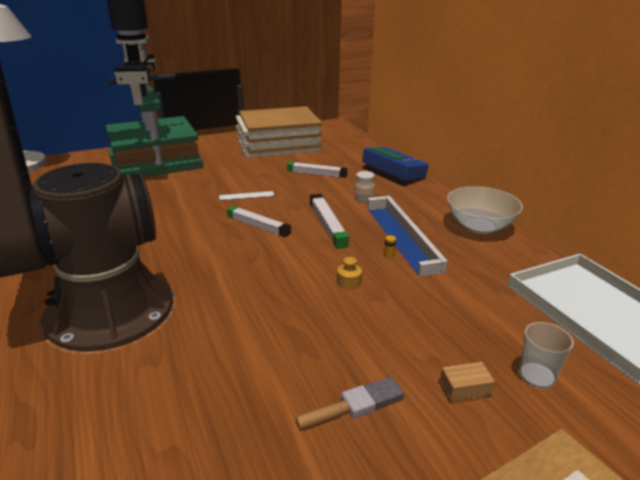

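Top view: the job's bar is at (253,224), with its green end at (294,228) and black end at (211,219). The bay is at (302,173), the post at (327,197), the weight at (349,247) and the jar at (215,163). The side view agrees. The smaller bars at (133,187) and (227,288) are the look-alikes.

```bash
cat > h.py <<'E'
import cv2,numpy as np
def cam(s):
    R=cv2.Rodrigues(np.array(s['rvec'],float))[0];return R,np.array(s['tvec'],float).ravel(),np.array(s['intrinsics'])
def ray(s,uv,z):
    R,t,K=cam(s);uv=np.atleast_2d(uv).astype(float)
    d=np.c_[(uv-K[:2,2])/K[[0,1],[0,1]],np.ones(len(uv))]@R
    c=-R.T@t;return c[:2]+d[:,:2]*((z-c[2])/d[:,2])[:,None]
def depthpt(s,mask):
    R,t,K=cam(s);v,u=np.nonzero(mask&(s['z_map']>0));d=s['z_map'][v,u]
    p=np.c_[(u-K[0,2])/K[0,0]*d,(v-K[1,2])/K[1,1]*d,d];return (p-t)@R
def masks(s):
    h=cv2.cvtColor(s['color'],cv2.COLOR_RGB2HSV).astype(int);H,S,V=h[...,0],h[...,1],h[...,2]
    return dict(green=(H>45)&(H<80)&(S>120)&(V>50),blue=(H>100)&(H<125)&(S>130)&(V>60),
      white=(S<60)&(V>110),yellow=(H>18)&(H<32)&(S>150)&(V>90),black=(V<45))
def roi(m,x0,y0,x1,y1):
    r=np.zeros_like(m);r[y0:y1,x0:x1]=m[y0:y1,x0:x1];return r
def big(m):
    n,l,st,c=cv2.connectedComponentsWithStats(m.astype(np.uint8));
    return l==1+np.argmax(st[1:,4])
def uvs(m): v,u=np.nonzero(m);return np.c_[u,v]
def rect(p):
    return cv2.minAreaRect((p*1000).astype(np.float32))
def bar(s,box):
    m=masks(s);g=big(roi(m['green'],*box));w=big(roi(m['white'],*box));
    pts=ray(s,uvs(w),.03);G=ray(s,uvs(g),.03).mean(0)
    c=pts.mean(0);_,_,V=np.linalg.svd(pts-c);d=V[0]*np.sign(V[0]@(c-G)) # toward black
    ext=(pts-c)@d
    cen=c+d*(ext.min()+ext.max())/2
    return cen,d,np.degrees(np.arctan2(-d[0],d[1])),G,np.ptp(ext)
E
python3 - <<'E'
import pickle;from h import *
s=pickle.load(open('top.pkl','rb'));m=masks(s)
b=bar(s,(200,205,305,245));print('bar',b,[b[0]+b[1]*k for k in(-.12,.12)])
w=big(roi(m['white'],200,205,305,245));print('bar z',np.median(depthpt(s,w)[:,2]))
box=(232,145,372,196)
u=big(roi(m['white']|m['blue'],*box));r=rect(ray(s,uvs(u),.032));print('bay outer',r)
bl=big(roi(m['blue'],*box));print('blue',rect(ray(s,uvs(bl),0)))
bw=big(roi(m['white'],*box));z=depthpt(s,bw)[:,2];print('wall z',np.percentile(z,[50,90]))
for n,bx,z in(('post',(315,185,338,205),.05),('weight',(335,232,363,262),.03)):
    q=big(roi(m['yellow'],*bx));p=depthpt(s,q);print(n,rect(ray(s,uvs(q),z)),np.percentile(p[:,2],[50,95]),p.mean(0))
q=big(roi(m['white'],203,150,228,178));print('jar',ray(s,uvs(q),.075).mean(0))
s2=pickle.load(open('side.pkl','rb'));m2=masks(s2)
for n,k,bx in(('barwhite','white',(305,190,350,240)),('green','green',(330,225,352,250)),('blue','blue',(360,200,445,272)),('post','yellow',(380,232,402,262))):
    q=big(roi(m2[k],*bx));p=depthpt(s2,q);print(n,p.mean(0),np.percentile(p[:,2],[50,95]))
c=m['black'];q=big(roi(c,200,205,225,235));print('black',ray(s,uvs(q),.03).mean(0))
E
```

```text
bar (array([0.52939273, 0.14207738]), array([0.15148083, 0.9884602 ]), np.float64(-8.7127526906583), array([0.51101548, 0.03547806]), np.float64(0.1895940851127071)) [array([0.51121503, 0.02346216]), array([0.54757043, 0.26069261])]
bar z 0.02957239185737537
bay outer ((663.9295654296875, 11.674835205078125), (334.3249206542969, 70.73011779785156), 80.42398834228516)
blue ((662.5674438476562, 12.877609252929688), (307.6371154785156, 47.85458755493164), 80.36864471435547)
wall z [0.03125626 0.03585132]
post ((591.6055297851562, -51.673336029052734), (23.863636016845703, 22.106918334960938), 42.47504425048828) [0.04865037 0.05428248] [ 0.59385874 -0.05153444  0.04285894]Traceback (most recent call last):
  File "<stdin>", line 10, in <module>
  File "h.py", line 19, in big
    return l==1+np.argmax(st[1:,4])
                ~~~~~~~~~^^^^^^^^^^
    return _wrapfunc(a, 'argmax', axis=axis, out=out, **kwds)
    return bound(*args, **kwds)
ValueError: attempt to get argmax of an empty sequence
```

```bash
cat >> h.py <<'E'
from scipy.spatial.transform import Rotation as Rt
BY=-9.6;BC=np.array([.6625,.0125])
_b=np.radians(BY);EX=np.array([np.cos(_b),np.sin(_b)]);EY=np.array([-np.sin(_b),np.cos(_b)])
def tobay(p): d=np.asarray(p)-BC;return np.array([d@EX,d@EY])
def toworld(p): return BC+p[0]*EX+p[1]*EY
def rel(o,xy,z,yaw):
    "units for one handwheel row to reach world xy,z,yaw tool straight down"
    R0=Rt.from_euler('xyz',o['orientation'],degrees=True);R1=Rt.from_euler('xyz',[180,0,yaw],degrees=True)
    t=R0.inv().apply(np.r_[xy,z]-o['tool_pos'])/.2;a=(R0.inv()*R1).as_rotvec(degrees=True)/360
    print('row',t.round(3).tolist(),a.round(4).tolist(), 'rows~',round(float(np.abs(a).max()*360/7.16),1))
def barbay(s,box):
    b=bar(s,box);c=tobay(b[0]);th=b[2]-BY;t=np.radians(th);u=np.array([-np.sin(t),np.cos(t)])
    print('bar bay c',c.round(4),'th',round(th,1),'green',(c-.12*u).round(4),'black',(c+.12*u).round(4),'len',b[4].round(3));return c,th
E
python3 - <<'E'
import pickle;from h import *;from plant import *
s=pickle.load(open('top.pkl','rb'));m=masks(s)
barbay(s,(200,205,305,245))
print('post',tobay([.5916,-.0517]))
q=big(roi(m['white'],203,150,228,178));print('jar',tobay(ray(s,uvs(q),.075).mean(0)))
print('weight',tobay(ray(s,[349,247],.05)[0]),'small bar blk',tobay(ray(s,[256,268],.02)[0]),ray(s,[[256,268],[227,288]],.02),'folder',ray(s,[160,280],0))
s2=pickle.load(open('side.pkl','rb'));m2=masks(s2)
q=big(roi(m2['white'],305,190,350,240));p=depthpt(s2,q);p=p[p[:,2]>.025];print('side bar top',p.mean(0))
q=big(roi(m2['blue'],360,200,445,272));p=depthpt(s2,q);print('side blue',rect(p[:,:2]))
# start: 45mm behind the bar centre, 20 mm to green
n=np.array([np.cos(np.radians(-8.7)),np.sin(np.radians(-8.7))]);e=np.array([-n[1],n[0]])
xy=np.array([.5294,.1421])-.045*n-.02*e;print(xy)
rel(get_obs(),xy,.12,-98.7)
E
```

```text
bar bay c [-0.1529  0.1056] th 0.9 green [-0.151  -0.0144] black [-0.1547  0.2256] len 0.19
post [-0.05920057 -0.07512485]
jar [-0.01810289  0.22082338]
weight [-0.18319465 -0.14845656] small bar blk [-0.2649131   0.07852527] [[0.4143923  0.13410483]
 [0.36536068 0.2082666 ]] folder [[0.39290306 0.3831921 ]]
side bar top [0.5286249  0.13547396 0.02740501]
side blue ((663.6607666015625, 15.226211547851562), (294.7508850097656, 48.698890686035156), 80.53483581542969)
[0.48189256 0.12913686]
row [2.107, -2.15, 0.602] [-0.0, -0.0002, -0.0188] rows~ 0.9
```

```bash
for i in 1; do python3 -m handwheel '[[[0.7,-0.716,0],[0,0,0.0188]],[[0.7,-0.716,0],[0,0,-0.0188]],[[0.7,-0.716,0],[0,0,-0.0188]],[[0.7,-0.716,0],[0,0,-0.0188]],[[0.7,-0.716,0],[0,0,-0.0188]]]'; done; python3 -m handwheel '[[[0.7,-0.6,0],[0,0,0]],[[0.7,-0.6,0],[0,0,0]],[[0.7,-0.6,0],[0,0,0]],[[0.7,-0.6,0],[0,0,0]],[[0.7,-0.6,0],[0,0,0]]]'; python3 -c "
from h import *;from plant import *
rel(get_obs(),[.4819,.1291],.12,-98.7)"
```

```text
clock: 0.52
tool_pos: [0.2813, 0.4747, 0.2403]
orientation: [180.0, -0.1, -98.7]
force: [1.1, 0.4, 0.2]
opening: 0.0877
clock: 0.93
tool_pos: [0.379, 0.3171, 0.2405]
orientation: [180.0, -0.0, -98.8]
force: [0.7, 0.2, -0.6]
opening: 0.0879
row [0.85, -0.652, 0.603] [0.0001, -0.0001, -0.0002] rows~ 0.0
```

```bash
python3 -m handwheel '[[[0.8,-0.62,0],[0,0,0]],[[0.8,-0.62,0],[0,0,0]],[[0.8,-0.62,0],[0,0,0]],[[0.8,-0.62,0],[0,0,0]],[[0.8,-0.62,0],[0,0,0]]]';python3 -m handwheel '[[[0,0,0.5],[0,0,0]],[[0,0,0.5],[0,0,0]],[[0,0,0.5],[0,0,0]],[[0,0,0.5],[0,0,0]],[[0,0,0.5],[0,0,0]]]'; python3 -c "
from h import *;from plant import *
rel(get_obs(),[.4819,.1291],.023,-98.7)"
```

```text
clock: 1.35
tool_pos: [0.477, 0.1417, 0.2406]
orientation: [180.0, -0.0, -98.7]
force: [0.9, 0.5, -0.3]
opening: 0.0876
clock: 1.77
tool_pos: [0.4763, 0.1436, 0.1402]
orientation: [179.9, -0.1, -98.7]
force: [1.1, 0.2, 0.7]
opening: 0.0878
row [0.066, -0.039, 0.586] [0.0002, -0.0003, 0.0001] rows~ 0.0
```

```bash
python3 -m handwheel '[[[0.066,-0.03,0],[0,0,0]],[[0.066,-0.03,0.2],[0,0,0]],[[0.066,-0.03,0.4],[0,0,0]],[[0.066,-0.03,0.585],[0,0,0]],[[0.066,-0.03,0.585],[0,0,0]]]';python3 -m handwheel '[[[0,-0.03,0],[0,0,0]],[[0,-0.06,0],[0,0,0]],[[0,-0.09,0],[0,0,0]],[[0,-0.12,0],[0,0,0]],[[0,-0.15,0],[0,0,0]]]'; python3 - <<'E'
from h import *;from plant import *
o=get_obs();print(o['tool_pos'],tobay(o['tool_pos'][:2]));s=snapshot('top');cv2.imwrite('pics/a.png',s['color'][140:300,180:380,::-1].repeat(3,0).repeat(3,1))
E
```

```text
clock: 2.18
tool_pos: [0.4782, 0.1289, 0.0197]
orientation: [179.7, -0.3, -98.7]
force: [-0.8, -0.2, -0.2]
opening: 0.0877
clock: 2.6
tool_pos: [0.511, 0.1259, 0.0256]
orientation: [-179.9, 0.1, -98.7]
force: [-6.2, 1.6, 4.4]
opening: 0.0875
[0.5110275  0.12592328 0.02564785] [-0.16826675  0.08657403]
```

View pics/a.png

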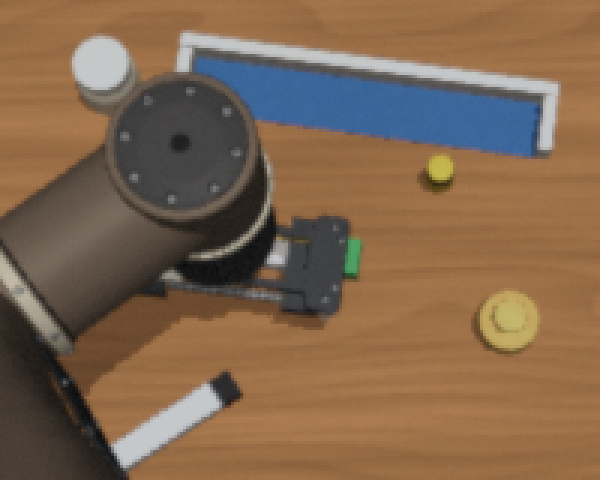

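The fingers are in contact with the near face and the green end is free. I'll push and angle the bar together.

```bash
python3 -m handwheel '[[[0,-0.03,0],[0,0,-0.006]],[[-0.01,-0.06,0],[0,0,-0.012]],[[-0.02,-0.09,0],[0,0,-0.018]],[[-0.03,-0.12,0],[0,0,-0.024]],[[-0.04,-0.15,0],[0,0,-0.028]]]';python3 -m handwheel '[[[0,-0.03,0],[0,0,-0.006]],[[0,-0.06,0],[0,0,-0.012]],[[0,-0.09,0],[0,0,-0.018]],[[0,-0.12,0],[0,0,-0.024]],[[0,-0.13,0],[0,0,-0.026]]]'; python3 -m handwheel '[[[0,0.15,0],[0,0,0]],[[0,0.3,0],[0,0,0]],[[0,0.3,-0.2],[0,0,0]],[[0,0.3,-0.5],[0,0,0]],[[0,0.3,-0.5],[0,0,0]]]';python3 - <<'E'
from h import *;from plant import *
o=get_obs();print(o['tool_pos'],tobay(o['tool_pos'][:2]));s=snapshot('side');cv2.imwrite('pics/b.png',s['color'][:,:,::-1])
m=masks(s);g=big(roi(m['green'],300,190,440,270));p=depthpt(s,g);p=p[p[:,2]>.02];print(tobay(p[:,:2].mean(0)))
E
```

```text
clock: 3.07
tool_pos: [0.5409, 0.1283, 0.0248]
orientation: [180.0, -0.0, -88.5]
force: [-4.7, -1.8, 4.4]
opening: 0.0874
clock: 3.48
tool_pos: [0.5678, 0.1293, 0.0248]
orientation: [-180.0, 0.0, -79.2]
force: [-4.6, -0.5, 4.7]
opening: 0.0878
clock: 3.9
tool_pos: [0.5102, 0.1192, 0.1293]
orientation: [-179.6, 0.1, -79.2]
force: [0.4, 0.6, 0.4]
opening: 0.0876
[0.51016404 0.11923892 0.12934031] [-0.16800337  0.07983927]
[-0.05738779  0.01605162]
```

View pics/b.png

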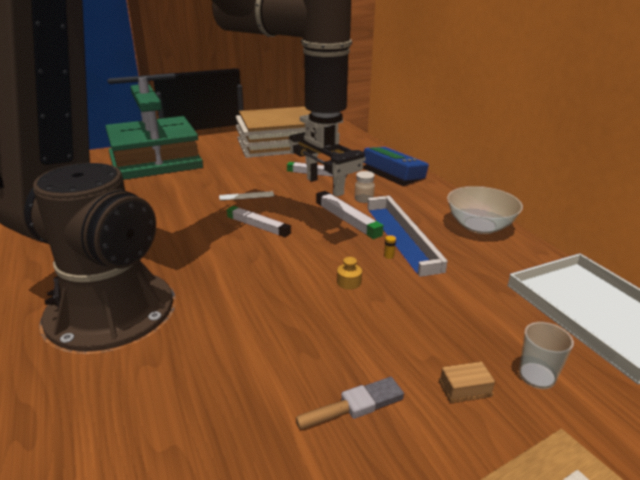

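Side view: the bar is angled, green end at (375,228) near the mouth, black end at (322,198). Nothing else has moved.

```bash
cat >> h.py <<'E'
def sidebar(s,box):
    m=masks(s);w=big(roi(m['white'],*box));p=depthpt(s,w);p=p[(p[:,2]>.024)&(p[:,2]<.036)][:,:2]
    g=depthpt(s,big(roi(m['green'],*box)));g=g[g[:,2]>.02][:,:2].mean(0)
    r=rect(p);c=np.array(r[0])/1000;B=cv2.boxPoints(r)/1000
    e=B[1]-B[0] if np.linalg.norm(B[1]-B[0])>np.linalg.norm(B[2]-B[1]) else B[2]-B[1]
    L=np.linalg.norm(e);d=e/L;d*=np.sign(d@(c-g));yaw=np.degrees(np.arctan2(-d[0],d[1]));c=tobay(c);t=np.radians(yaw-BY);u=np.array([-np.sin(t),np.cos(t)])
    print('bar bay c',c.round(4),'th',round(yaw-BY,1),'L',L.round(3),'green',(c-.12*u).round(4),'black',(c+.12*u).round(4),'rect',r[1]);return c,yaw-BY,u
E
python3 - <<'E'
from h import *;from plant import *
c,th,u=sidebar(snapshot('side'),(305,185,390,242))
o=get_obs()
for d in(.165,.1435): rel(o,toworld(c+d*u),.10,-79.2); 
E
```

```text
bar bay c [-0.0948  0.124 ] th 20.4 L 0.192 green [-0.053   0.0115] black [-0.1366  0.2365] rect (32.14952087402344, 192.1233673095703)
row [-0.902, -0.413, 0.153] [-0.0016, 0.0005, -0.0001] rows~ 0.1
row [-0.794, -0.413, 0.153] [-0.0016, 0.0005, -0.0001] rows~ 0.1
```

```bash
python3 -m handwheel '[[[-0.9,-0.41,0],[0,0,0]],[[-0.9,-0.41,0],[0,0,0]],[[-0.9,-0.41,0],[0,0,0]],[[-0.9,-0.41,0],[0,0,0]],[[-0.9,-0.41,0],[0,0,0]]]' 1; python3 -m handwheel '[[[0,0,0],[0,0,0]],[[0,0,0],[0,0,0]],[[0,0,0.1],[0,0,0]],[[0,0,0.15],[0,0,0]],[[0,0,0.15],[0,0,0]]]'
python3 - <<'E'
from h import *;from plant import *
o=get_obs();c=np.array([-.0948,.124]);t=np.radians(20.4);u=np.array([-np.sin(t),np.cos(t)])
rel(o,toworld(c+.165*u),.024,-79.2)
E
```

```text
clock: 4.42
tool_pos: [0.556, 0.3137, 0.1241]
orientation: [-179.9, 0.1, -79.2]
force: [0.1, 0.7, 0.3]
opening: 0.0594
clock: 4.83
tool_pos: [0.5535, 0.3085, 0.0911]
orientation: [179.8, -0.1, -79.3]
force: [-0.7, -0.1, 0.5]
opening: 0.0264
row [-0.016, -0.031, 0.336] [0.0006, -0.0003, -0.0004] rows~ 0.0
```

```bash
python3 -m handwheel '[[[-0.016,-0.03,0],[0,0,0]],[[-0.016,-0.03,0],[0,0,0]],[[-0.016,-0.03,0.1],[0,0,0]],[[-0.016,-0.03,0.2],[0,0,0]],[[-0.016,-0.03,0.33],[0,0,0]]]' 1; python3 -m handwheel '[[[0.03,0,0],[0,0,0]],[[0.06,0,0],[0,0,0]],[[0.1,0,0],[0,0,0]],[[0.15,0,0],[0,0,0]],[[0.2,0,0],[0,0,0]]]'; python3 -m handwheel '[[[0.05,0,0],[0,0,0]],[[0.1,0,0],[0,0,0]],[[0.15,0,0],[0,0,0]],[[0.2,0,0],[0,0,0]],[[0.25,0,0],[0,0,0]]]';
python3 - <<'E'
from h import *;from plant import *
o=get_obs();print(o['tool_pos'],tobay(o['tool_pos'][:2]));s=snapshot('side');cv2.imwrite('pics/c.png',s['color'][150:300,260:460,::-1].repeat(3,0).repeat(3,1))
try: sidebar(s,(305,185,405,250))
except Exception as e: print(e)
E
```

```text
clock: 5.25
tool_pos: [0.562, 0.3159, 0.0295]
orientation: [-179.7, 0.1, -79.2]
force: [-0.1, 0.0, -0.9]
opening: 0.0007
clock: 5.67
tool_pos: [0.5691, 0.2756, 0.0296]
orientation: [-179.8, 0.1, -79.2]
force: [-1.0, 3.4, 2.8]
opening: 0.0006
clock: 6.08
tool_pos: [0.5788, 0.227, 0.0295]
orientation: [-179.7, 0.1, -79.2]
force: [-1.4, 6.6, 5.9]
opening: 0.0002
[0.57877941 0.22697112 0.02953957] [-0.11831525  0.19750569]
bar bay c [-0.0742  0.069 ] th 20.7 L 0.195 green [-0.0317 -0.0432] black [-0.1166  0.1813] rect (34.54569625854492, 194.91282653808594)
```

View pics/c.png

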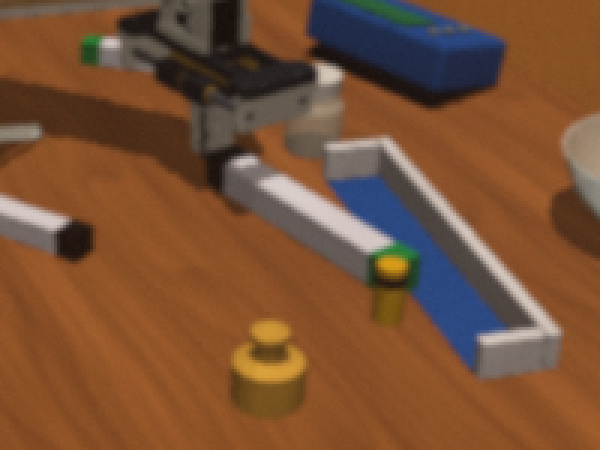

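The bar is going in straight and the green end is passing the post.

```bash
python3 -m handwheel '[[[0.03,0,0.02],[0,0,0]],[[0.07,0,0.02],[0,0,0]],[[0.12,0,0.02],[0,0,0]],[[0.17,0,0.02],[0,0,0]],[[0.22,0,0.02],[0,0,0]]]'; 
python3 - <<'E'
from h import *;from plant import *
o=get_obs();print(o['tool_pos'],tobay(o['tool_pos'][:2]));s=snapshot('side');cv2.imwrite('pics/d.png',s['color'][150:300,260:460,::-1].repeat(3,0).repeat(3,1))
try: sidebar(s,(305,185,425,260))
except Exception as e: print(e)
E
```

```text
clock: 6.55
tool_pos: [0.5864, 0.1837, 0.0248]
orientation: [-179.8, 0.1, -79.2]
force: [-1.5, 5.2, 4.2]
opening: 0.0006
[0.58641259 0.18365522 0.02481046] [-0.10356522  0.15606936]
bar bay c [-0.0592  0.027 ] th 19.9 L 0.194 green [-0.0184 -0.0859] black [-0.1     0.1398] rect (33.76646041870117, 194.45310974121094)
```

```bash
python3 -m handwheel '[[[0.03,0,0],[0,0,0]],[[0.06,0,0],[0,0,0]],[[0.1,0,0],[0,0,0]],[[0.13,0,0],[0,0,0]],[[0.15,0,0],[0,0,0]]]';  python3 -m handwheel '[[[-0.05,0,0],[0,0,0]],[[-0.12,0,0],[0,0,0]],[[-0.12,0.0,-0.1],[0,0,0]],[[-0.12,0.1,-0.3],[0,0,0]],[[-0.12,0.2,-0.4],[0,0,0]]]'
python3 - <<'E'
from h import *;from plant import *
o=get_obs();print(o['tool_pos'],tobay(o['tool_pos'][:2]));s=snapshot('side');cv2.imwrite('pics/d.png',s['color'][150:300,260:460,::-1].repeat(3,0).repeat(3,1))
c,th,u=sidebar(s,(305,185,430,265));n=np.array([u[1],-u[0]])
rel(o,toworld(c-.05*n+.09*u),.10,-79.2)
E
```

```text
clock: 7.02
tool_pos: [0.5916, 0.154, 0.0244]
orientation: [-179.9, 0.0, -79.2]
force: [-0.7, 5.9, 5.2]
opening: 0.0005
clock: 7.43
tool_pos: [0.5473, 0.171, 0.1047]
orientation: [180.0, -0.1, -79.2]
force: [0.7, -0.4, 0.8]
opening: 0.0004
[0.54727936 0.17099189 0.10469902] [-0.14003859  0.13705717]
bar bay c [-0.0481 -0.0027] th 21.0 L 0.19 green [-0.0051 -0.1147] black [-0.0911  0.1094] rect (33.719085693359375, 189.9268341064453)
row [0.368, 0.068, 0.024] [0.0001, -0.0002, 0.0] rows~ 0.0
```

View pics/d.png

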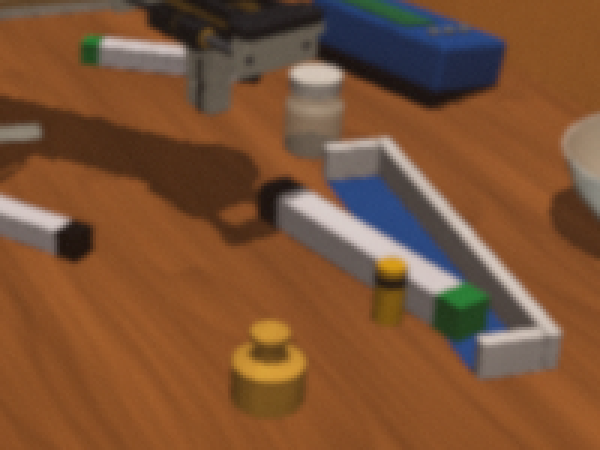

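Milestone reached: the green end is behind the post at crop (462,310), and the black end is outside at (280,200). Next is a two-finger push on the near face, turning the bar as it goes.

```bash
python3 - <<'E'
from h import *;from plant import *
c=np.array([-.0481,-.0027]);t=np.radians(21);u=np.array([-np.sin(t),np.cos(t)]);n=np.array([u[1],-u[0]])
rel(get_obs(),toworld(c-.045*n+.04*u),.024,-78.6)
E
```

```text
row [0.618, 0.029, 0.424] [-0.0005, 0.0002, -0.0017] rows~ 0.1
```

```bash
python3 -m handwheel '[[[0.2,0.03,0],[0,0,0]],[[0.4,0.03,0],[0,0,0]],[[0.62,0.03,0],[0,0,0]],[[0.62,0.03,0],[0,0,0]],[[0.62,0.03,0],[0,0,0]]]' -1;  python3 -m handwheel '[[[0,0,0],[0,0,0]],[[0,0,0],[0,0,0]],[[0,0,0.1],[0,0,0]],[[0,0,0.2],[0,0,0]],[[0,0,0.2],[0,0,0]]]';  python3 -c "
from h import *;from plant import *
c=np.array([-.0481,-.0027]);t=np.radians(21);u=np.array([-np.sin(t),np.cos(t)]);n=np.array([u[1],-u[0]])
rel(get_obs(),toworld(c-.045*n+.04*u),.024,-78.6)"
```

```text
clock: 7.9
tool_pos: [0.5638, 0.0454, 0.1031]
orientation: [179.9, -0.0, -79.4]
force: [-0.4, -0.2, -0.5]
opening: 0.0282
clock: 8.32
tool_pos: [0.5619, 0.0476, 0.0602]
orientation: [179.7, -0.0, -79.2]
force: [-1.1, -0.1, -0.0]
opening: 0.0615
row [-0.002, -0.005, 0.181] [0.0009, -0.0001, -0.0016] rows~ 0.1
```

```bash
python3 -m handwheel '[[[0,0,0],[0,0,0]],[[0,0,0],[0,0,0]],[[0,0,0.08],[0,0,0]],[[0,0,0.17],[0,0,0]],[[0,0,0.17],[0,0,0]]]';  python3 -m handwheel '[[[0,-0.03,0],[0,0,0]],[[0,-0.06,0],[0,0,0]],[[0,-0.09,0],[0,0,0.007]],[[0,-0.12,0],[0,0,0.014]],[[0,-0.15,0],[0,0,0.021]]]';python3 - <<'E'
from h import *;from plant import *
o=get_obs();print(tobay(o['tool_pos'][:2]))
E
```

```text
clock: 8.73
tool_pos: [0.5633, 0.0469, 0.0282]
orientation: [179.9, -0.0, -79.3]
force: [-1.0, 0.2, 1.1]
opening: 0.087
clock: 9.15
tool_pos: [0.595, 0.0528, 0.0312]
orientation: [-179.9, 0.0, -86.9]
force: [-2.9, 0.4, 2.1]
opening: 0.0875
[-0.07331365  0.02846925]
```

```bash
python3 -m handwheel '[[[0,-0.01,0.03],[0,0,0.007]],[[0,-0.02,0.03],[0,0,0.014]],[[0,-0.03,0.03],[0,0,0.021]],[[0,-0.05,0.03],[0,0,0.028]],[[0,-0.06,0.03],[0,0,0.035]]]';python3 - <<'E'
from h import *;from plant import *
o=get_obs();print(tobay(o['tool_pos'][:2]));s=snapshot('side');cv2.imwrite('pics/e.png',s['color'][150:300,260:460,::-1].repeat(3,0).repeat(3,1))
E
```

```text
clock: 9.57
tool_pos: [0.6074, 0.0536, 0.025]
orientation: [-179.9, 0.0, -99.5]
force: [-0.0, 0.9, -0.7]
opening: 0.0878
[-0.06122451  0.03131248]
```

View pics/e.png

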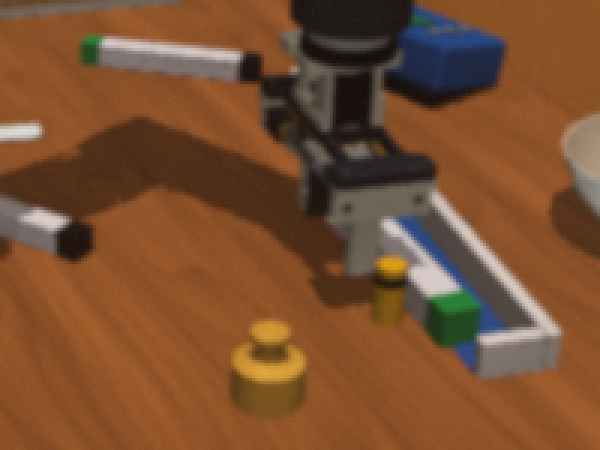

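The bar is nearly parallel to the back wall and just inside the post, so I push straight to the wall.

```bash
python3 -m handwheel '[[[0,-0.04,0],[0,0,0]],[[0,-0.08,0],[0,0,0]],[[0,-0.12,0],[0,0,0]],[[0,-0.15,0],[0,0,0]],[[0,-0.18,0],[0,0,0]]]';python3 -m handwheel '[[[0,-0.02,0],[0,0,0]],[[0,-0.04,0],[0,0,0]],[[0,-0.06,0],[0,0,0]],[[0,-0.075,0],[0,0,0]],[[0,-0.075,0],[0,0,0]]]';python3 - <<'E'
from h import *;from plant import *
o=get_obs();print(tobay(o['tool_pos'][:2]));s=snapshot('side');cv2.imwrite('pics/f.png',s['color'][150:300,260:460,::-1].repeat(3,0).repeat(3,1))
E
```

```text
clock: 10.03
tool_pos: [0.6414, 0.0468, 0.024]
orientation: [179.9, -0.0, -99.4]
force: [-6.5, 0.8, 5.3]
opening: 0.0874
clock: 10.45
tool_pos: [0.6518, 0.0448, 0.0236]
orientation: [179.5, -0.1, -99.5]
force: [-20.4, 8.3, 17.4]
opening: 0.0873
[-0.01594052  0.03001836]
```

View pics/f.png

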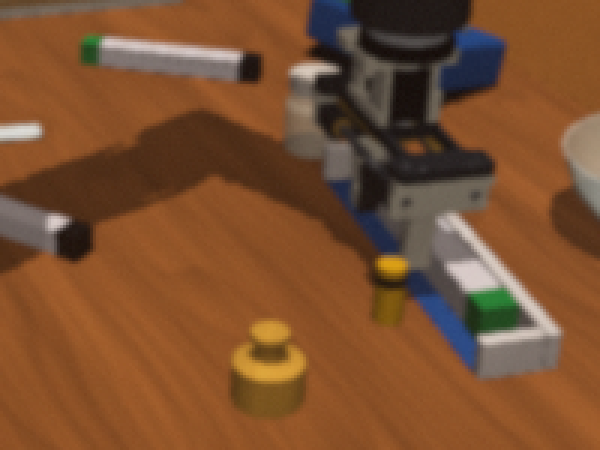

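The force rose to 20 N, so the bar is against the wall. I'm backing off and rising clear.

```bash
python3 -m handwheel '[[[0,0.05,0],[0,0,0]],[[0,0.1,0],[0,0,0]],[[0,0.13,-0.1],[0,0,0]],[[0,0.13,-0.3],[0,0,0]],[[0,0.13,-0.5],[0,0,0]]]';python3 -m handwheel '[[[0,0.2,-0.2],[0,0,0]],[[0,0.4,-0.4],[0,0,0]],[[0,0.6,-0.6],[0,0,0]],[[0,0.8,-0.6],[0,0,0]],[[0,0.8,-0.6],[0,0,0]]]';python3 -m handwheel '[[[-0.2,0,0],[0,0,0]],[[-0.4,0,0],[0,0,0]],[[-0.6,0,0],[0,0,0]],[[-0.8,0,0],[0,0,0]],[[-0.8,0,0],[0,0,0]]]';python3 - <<'E'
from h import *;from plant import *
s=snapshot('side');a=s['color'][150:300,260:460,::-1].repeat(3,0).repeat(3,1)
cv2.imwrite('pics/g.png',a)
try: sidebar(s,(370,195,445,275))
except Exception as e: print(e)
s=snapshot('top');cv2.imwrite('pics/h.png',s['color'][:,:,::-1])
m=masks(s);g=roi(m['green'],300,150,372,196)
if g.any(): print('green cap',tobay(ray(s,uvs(big(g)),.03).mean(0)))
k=roi(m['black'],238,145,300,185)
if k.any(): print('black cap',tobay(ray(s,uvs(big(k)),.03).mean(0)),k.sum())
E
```

```text
clock: 10.92
tool_pos: [0.6296, 0.0486, 0.1236]
orientation: [179.9, -0.1, -99.4]
force: [1.7, 0.7, 0.4]
opening: 0.0873
clock: 11.33
tool_pos: [0.472, 0.0752, 0.2455]
orientation: [-179.8, 0.1, -99.4]
force: [-0.8, 0.6, 0.7]
opening: 0.0876
clock: 11.75
tool_pos: [0.5004, 0.2386, 0.2437]
orientation: [-179.9, 0.1, -99.2]
force: [0.7, -1.8, -0.1]
opening: 0.0875
bar bay c [ 0.0072 -0.004 ] th -0.7 L 0.338 green [ 0.0057 -0.124 ] black [0.0087 0.116 ] rect (338.1750183105469, 61.800148010253906)
green cap [ 0.00529926 -0.11115671]
black cap [0.00459505 0.10448302] 88
```

View pics/h.png

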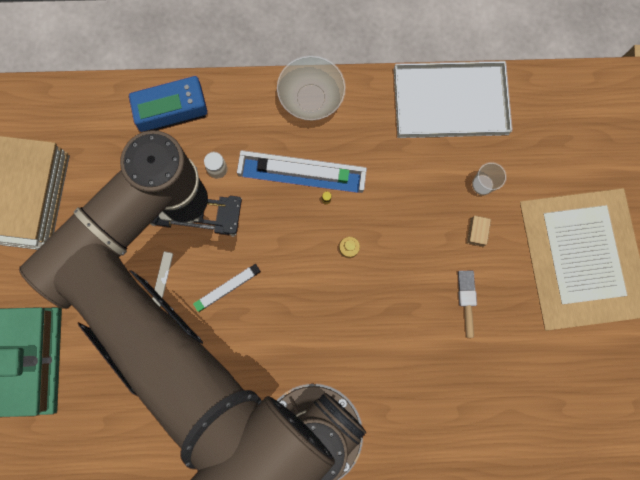

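View pics/g.png

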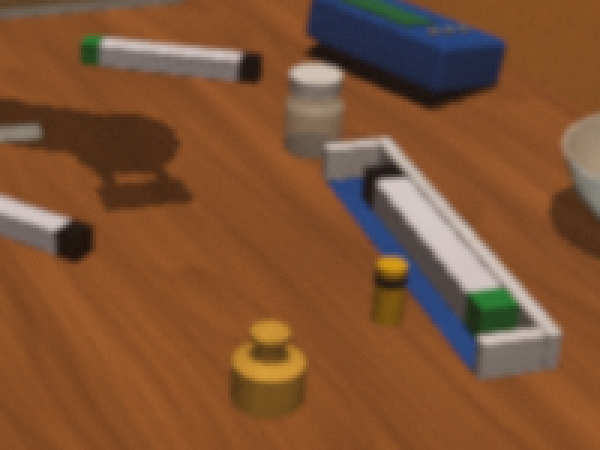

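```bash
python3 -c "
from plant import *
print(close_job())"
```

```text
the job is handed in; nothing more can be done
None
```

The bar is in the bay along the back wall, and the job is handed in at about 12 s of the 72 s allowed. I only pushed it: fingers on the near face to angle it, closed fingers on the black end to slide it in, then both fingers on the near face to swing it round.

- **Green end behind the post:** before the black end went in, I measured the green end about 54 mm behind the post and 40 mm to its right. The black end was then at bay x of about -0.091 m, well outside.
- **Final position:** in the top view both caps sit at bay x of about +0.005 m, so the bar is parallel to the wall and inside the 0 to 0.02 m band. With the bar hard against the wall the figure should be +0.010 m. Seeing the bar's front face probably lowers the reading by about 2 mm. The finger position at the end of the push suggests +0.0085 m, and the force rose to 20 N against the wall.
- **Other things:** in the last top and side pictures the weight, jar, beaker, brush and block look unmoved. The arm partly hides the folder in the top view, and I did not re-measure any of them. The arm finished clear, about 0.24 m up.
- **Check that failed:** the automatic bar fit in the final side view picked up the white bay frame instead of the bar (length 0.338 m), so I did not use it.

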